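# Pans under the raclette grill

## Task

Get the raclette grill ready: slide all three little pans fully home under its heater, each in a bay of its own, so that only the handles stick out in front. One is home already, one has been left pulled out, and one still lies on the worktop and belongs in the empty middle bay. Don't knock over or shove the pepper shaker or the glass.

Things in the scene. Friction and masses are not known exactly. Their poses are not given: they have to be found in the camera images.
- grill: Table raclette grill, steel with black hood and a ridged dark plate on top, 290 mm wide, 89 mm high, fixed. Origin: on the worktop under its middle; z up, the open front faces -x. Flat pan shelf 24 mm above the worktop. The hood begins at x = -101 mm; lowest under it are heater rods, underside 53 mm above the worktop, so a 22 mm pan on the shelf has 7 mm to spare.
- sill (a point): Middle of the front edge of the pan shelf, on its top: (-155, 0, 24) mm of the grill; the shelf is open above from here to the hood, 54 mm farther in.
- bay_middle (a point): Where a pan's origin is when fully home in the middle bay: (-58, 0, 24) mm of the grill, the pan's +x along the grill's +x, its nose at the flat stop (x = -18 mm). Bays are 84 mm wide. Between them stand guide ribs 8 mm thick, 10 mm high above the shelf, with round noses at x = -119 mm; the outer bays' side walls begin at x = -104 mm.
- bay_left (a point): The same for the left bay: (-58, +92, 24) mm of the grill.
- bay_right (a point): The same for the right bay: (-58, -92, 24) mm of the grill.
- pan_a: Raclette pan, one of three alike, loose, about 0.15 kg: dark steel tray 80 (x) x 76 (y) x 22 mm high, wooden handle on its -x side. Origin: centre of the tray's underside, near the centre of mass; z up, +x = nose, which enters the grill first. At the start it stands in the left or the right bay (y = +92 or -92 mm of the grill): either home, or pulled out by 45 to 60 mm; pan_c is the other one.
- pan_b: Raclette pan, one of three alike, loose, about 0.15 kg: dark steel tray 80 (x) x 76 (y) x 22 mm high, wooden handle on its -x side. Origin: centre of the tray's underside, near the centre of mass; z up, +x = nose, which enters the grill first. At the start it lies on the worktop to the left in front of the grill, handle roughly toward the robot.
- pan_c: Raclette pan, one of three alike, loose, about 0.15 kg: dark steel tray 80 (x) x 76 (y) x 22 mm high, wooden handle on its -x side. Origin: centre of the tray's underside, near the centre of mass; z up, +x = nose, which enters the grill first. At the start it stands in the other outer bay (see pan_a), home or pulled out.
- pan_a_end (a point): Middle of the free end of this pan's handle, at (-124, 0, 26) mm of the pan. The wood is 16 mm wide, 14 mm thick and runs along the pan's x axis from -50 to -124 mm, rising outward 8 degrees: centre line 17 mm above the pan's underside at x = -50, 21 mm at x = -83.
- pan_b_end (a point): Middle of the free end of this pan's handle, at (-124, 0, 26) mm of the pan. The wood is 16 mm wide, 14 mm thick and runs along the pan's x axis from -50 to -124 mm, rising outward 8 degrees: centre line 17 mm above the pan's underside at x = -50, 21 mm at x = -83.
- pan_c_end (a point): Middle of the free end of this pan's handle, at (-124, 0, 26) mm of the pan. The wood is 16 mm wide, 14 mm thick and runs along the pan's x axis from -50 to -124 mm, rising outward 8 degrees: centre line 17 mm above the pan's underside at x = -50, 21 mm at x = -83.
- pepper_shaker: Bystander: glass shaker with a grey metal top, 44 mm across, 90 mm high, loose, upright to the left of the grill. Origin: centre of its underside.
- tea_glass: Bystander: drinking glass, 81 mm across, 103 mm high, loose, upright, to the left of the grill, behind the shaker. Origin: centre of its underside.

How it is judged:
By the outcome, as a careful person would: the job done as asked, in the order asked, and still so for the second after the job is handed in, with the robot touching nothing.
It also fails if it takes over 54 s, if anything falls off the work surface, if the arm or the gripper's body presses on something with over 40 N, if the wrist force passes 120 N, or if a joint passes its speed limit or range.

## Robot

A 6-joint arm with a two-finger parallel gripper is mounted at the origin on a cart in front of the work surface, level with it; the furniture and walls round the work are solid. World frame = base frame: x ahead of the robot, y to its left, z up, the work surface at z = 0. Lengths are in m, angles in rad, forces in N, time in s.
With the tool pointing down it reaches from about 0.4 to 0.825 m from the base axis. Payload 7 kg.
Tool frame: the origin (TCP) lies at the very end of the fingers, on their centre line; the grasp point (between the pads) lies 19 mm behind it; x points along the fingers, y is the direction in which the jaws open and shut, and the axes are right-handed (so a half turn about x gives the same grasp; the last joint's range is limited). The gripper opens to 88 mm and grips with 3 to 60 N. Pads are 19 mm wide; open, the fingers measure 130 mm over their backs; the gripper's body (78 mm by 193 mm) begins 47 mm behind the grasp point.
Start: joints at [-1.032, 0.359, 0.012, 0, -1.224, -0.288], TCP at [0.167, -0.654, 0.227] pointing down, gripper open.
Joint ranges: [-3.07, 3.07], [-1.43, 2.12], [-1.02, 1.25], [-3.03, 1.67], [-3.05, -0], [-3.03, 3.03]. Speed limits (rad/s): [2.39, 2.39, 3.01, 3.14, 3.14, 3.14].

## Interface

Orientations are given as [roll, pitch, yaw] about the fixed x, y, z axes, in that order (R = Rz(yaw) Ry(pitch) Rx(roll)).
In Python, from station import arm, cams gives the robot as it stands. The module is installed in compiled form; this text tells all that it offers.
- The arm moves only by the tool carry_out, never from a script. Its argument "deltas" is a list of rows, each a list of 6 numbers: the shift along the tool's x, y, z in units of 0.04 m (1.0 is 0.04 m), then the turn, a rotation vector about the tool's x, y, z in units of 4 degrees (1.0 is 4 degrees). In form: [[tx, ty, tz, ax, ay, az], ...]. A call has 1 to 5 rows; each row shifts and turns the pose as measured when the row begins, along the tool's axes as they then stand; what a row does not reach is not made up. A row lasts 1/10 s, in which the tool goes at most 50 mm and 8.59 degrees, less where a joint would pass 70% of its speed; a pose out of reach is approached as far as the arm can. A call with a number of a shift or a turn outside -1 to 1 is refused whole. A call with a gripper value outside its range is refused whole. "hand" is the closure, from 0 (fully open) to 1 (shut), set as the call begins (left out, the last holds). The fingers move at their own pace and stop on an object; "newtons" is the grip in N (left out, the last holds). Time passes only in rows, so rows that do not move let the fingers close. It gives the time, the measured TCP pose, the force and the opening at its end, in the units of the state.
- arm.get_state(): the state, without advancing time (a new reading comes with each control period).
- cams.grab_frame(name): name is "side" or "top"; returns a dict with "pixels" (480x640x3 uint8, red, green, blue), "fx", "fy", "cx", "cy" (pixels), "T" (4x4, takes a point from camera to world coordinates). Camera axes: x right, y up, looking along -z (the intrinsics and any distortion apply to the point x, -y, -z); pixel columns grow to the right and rows downward; lengths in m; the calibration is good to about 2 mm. A picture is of the moment at which its call begins. There is no depth.
- arm.job_done(): hands the job in, once; it reports no verdict.
The state is a dict: "t": time; "q": joint angles; "qd": joint speeds; "joint_efforts": joint torques, N m; "eef_pos": TCP position; "ee_rot": TCP orientation; "force": force on the tool from outside, world axes, zero at the start; "moment": the same for the moment, N m; "width": finger opening in m.
Only numpy, scipy, OpenCV 4.12 (cv2) and the standard library are available. Lean on these libraries where they do the work, as an engineer would, in place of code of your own. Each camera call takes 0.05 s, during which the arm holds its last target.

## Working session

There is one attempt and no reset: what is moved stays moved. The work goes in short steps, Python scripts to look and compute and a tool call to move; the robot and the scene stay as the last step left them, time stands still between calls to the robot, and variables do not carry over. Pictures are saved under pics/ and viewed, and the job is handed in when it is done.

Besides the shell and the picture viewer there is one more tool, called after ">>>" by a JSON object that holds its "op" and its "data", one argument or row to a line. carry_out: Moves the arm, as the interface text tells. Shifts and turns lie within -1 to 1; 1 stands for 0.04 m of shift or 4 degrees of turn. Its arguments: {"type":"object","properties":{"deltas":{"type":"array","items":{"type":"array","items":{"type":"number","minimum":-1,"maximum":1}}},"hand":{"type":"number"},"newtons":{"type":"number"}},"required":["deltas"]}

```bash
mkdir -p pics; python3 - <<'E'
from station import arm,cams
import cv2
for n in("side","top"):
    f=cams.grab_frame(n); cv2.imwrite(f"pics/{n}0.png",f["pixels"][:,:,::-1]); print(n,f["fx"],f["fy"],f["cx"],f["cy"],f["T"],[k for k in f])
print(arm.get_state())
E
```

```text
side 611.108535697428 611.108535697428 318.3378459625842 245.43995693901147 [[ 0.99972131 -0.00758858 -0.0223544   0.49067447]
 [-0.01759583  0.39175798 -0.91990003 -0.78576387]
 [ 0.01573825  0.92003701  0.39151527  0.49712939]
 [ 0.          0.          0.          1.        ]] ['pixels', 'fx', 'fy', 'cx', 'cy', 'T']
top 588.1806806261048 588.1806806261048 308.8882615077778 232.85716270951065 [[-0.01146055  0.99781096 -0.06513025  0.43723743]
 [-0.99980418 -0.01248558 -0.01535297  0.23298233]
 [-0.01613255  0.06494154  0.99775866  1.27559019]
 [ 0.          0.          0.          1.        ]] ['pixels', 'fx', 'fy', 'cx', 'cy', 'T']
{'t': 0.1, 'q': array([-1.03191552e+00,  3.59314643e-01,  1.11822879e-02, -3.10905792e-04,
       -1.22408392e+00, -2.88114695e-01]), 'qd': array([-0.00033117, -0.00125937,  0.00299835,  0.00128435,  0.00014059,
       -0.00020328]), 'joint_efforts': array([-1.22171434e-03, -5.84165025e+01,  2.93753314e+01,  7.01560602e+00,
        1.02121293e-02, -6.74826288e-05]), 'eef_pos': array([ 0.16738504, -0.65348624,  0.22573019]), 'ee_rot': array([1.65592673, 1.5693466 , 1.90658699]), 'force': array([-0.86240888, -0.56550016, -1.21583775]), 'moment': array([-0.01304553,  0.01109409,  0.02608775]), 'width': 0.08793805047301055}
```

View pics/side0.png

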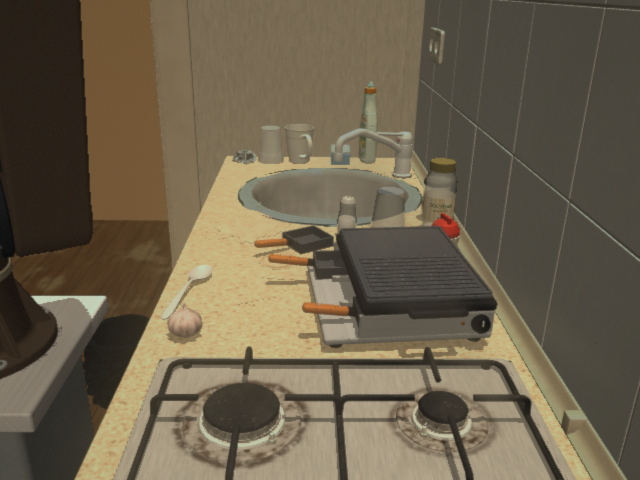

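View pics/top0.png

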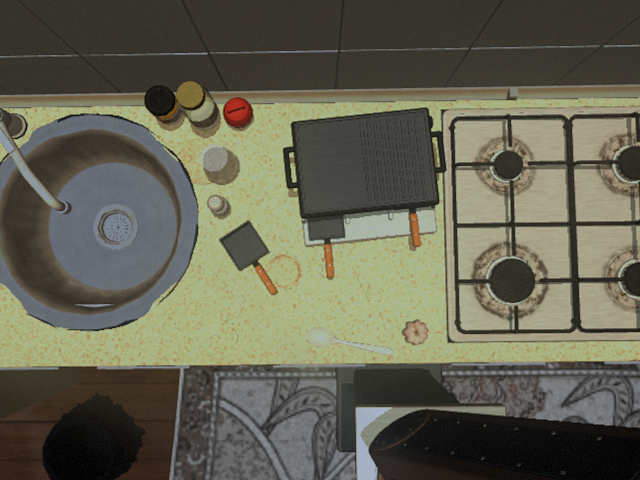

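The top view (up = +x, left = +y) shows the right pan home, with its handle at (416,228). The left pan is pulled out, handle at (329,258). Pan_b is on the worktop: tray at (245,245), handle at (264,277). The shaker is at (217,205) and the glass at (220,165). Next I'll measure these.

```bash
cat > h.py <<'E'
import numpy as np, cv2
from station import arm,cams
def ray(f,u,v,z):
    T=f["T"]; d=T[:3,:3]@np.array([(u-f["cx"])/f["fx"],-(v-f["cy"])/f["fy"],-1.]); o=T[:3,3]
    return o+d*(z-o[2])/d[2]
def proj(f,p):
    T=f["T"]; c=T[:3,:3].T@(np.array(p)-T[:3,3]); return f["cx"]+f["fx"]*c[0]/-c[2], f["cy"]-f["fy"]*c[1]/-c[2]
def tri(f,a,g,b):
    A=[];B=[]
    for h,(u,v) in((f,a),(g,b)):
        o=h["T"][:3,3]; d=ray(h,u,v,0)-o; d/=np.linalg.norm(d); P=np.eye(3)-np.outer(d,d); A.append(P);B.append(P@o)
    return np.linalg.solve(A[0]+A[1],B[0]+B[1])
def wood(f):
    hsv=cv2.cvtColor(f["pixels"],cv2.COLOR_RGB2HSV)
    m=cv2.inRange(hsv,(5,140,80),(17,255,255))
    n,l,s,c=cv2.connectedComponentsWithStats(m)
    out=[]
    for i in range(1,n):
        if s[i,4]>100:
            p=np.argwhere(l==i)[:,::-1].astype(np.float32)
            out.append((c[i],s[i,4],cv2.minAreaRect(p),p))
    return out,m
E
python3 - <<'E'
from h import *
t=cams.grab_frame("top"); s=cams.grab_frame("side")
for n,f in(("top",t),("side",s)):
    o,m=wood(f)
    for c,a,r,p in o:
        if f is s and c[1]<200: continue
        print(n,c.round(1),a,[np.round(x,1) for x in r])
        vx,vy,x0,y0=cv2.fitLine(p,cv2.DIST_L2,0,.01,.01).ravel()
        k=(p-[x0,y0])@[vx,vy]
        for q in(np.percentile(k,1),np.percentile(k,99)):
            e=np.array([x0,y0])+q*np.array([vx,vy]); print('  end',e.round(1),[ray(f,*e,z)[:2].round(4) for z in(.021,.045)])
# grill edges
for u,v,z in((305,243,.024),(436,234,.024),(303,217,.089),(439,203,.089),(292,122,.089),(429,110,.089),(217,205,.09),(219,165,.05)):
    print((u,v),ray(t,u,v,z).round(4))
im=t["pixels"][90:310,190:460,::-1]
cv2.imwrite("pics/crop1.png",cv2.resize(im,None,fx=2.7,fy=2.7,interpolation=cv2.INTER_CUBIC))
im=s["pixels"][180:360,220:510,::-1]
cv2.imwrite("pics/crop2.png",cv2.resize(im,None,fx=2.7,fy=2.7,interpolation=cv2.INTER_CUBIC))
E
```

```text
top [414.7 229.8] 222 [array([414.8, 229.5]), array([33.5,  7.2]), np.float64(82.4)]
  end [412.4 213.3] [array([0.5583, 0.0307]), array([0.556 , 0.0346])]
  end [416.9 245.8] [array([0.4886, 0.0226]), array([0.4876, 0.0266])]
top [328.6 260.2] 219 [array([328.7, 260.3]), array([33.2,  7. ]), np.float64(84.0)]
  end [327. 244.] [array([0.4948, 0.214 ]), array([0.4937, 0.2143])]
  end [330.2 276.2] [array([0.4263, 0.208 ]), array([0.4265, 0.2085])]
top [265.5 279.3] 215 [array([265.5, 279.2]), array([33.1,  6.8]), np.float64(57.5)]
  end [256.9 265.5] [array([0.4508, 0.364 ]), array([0.4505, 0.3615])]
  end [274.  292.7] [array([0.3925, 0.328 ]), array([0.3934, 0.3261])]
side [125.5 235.1] 259 [array([125.6, 235.6]), array([15.4, 49.5]), np.float64(38.3)]
  end [111.6 255.5] [array([0.1259, 0.2767]), array([0.1443, 0.2232])]
  end [138.1 216.7] [array([0.1224, 0.4874]), array([0.141 , 0.4232])]
side [270.4 242.2] 198 [array([270.6, 242.2]), array([ 6.5, 31.3]), np.float64(85.4)]
  end [255.1 243.4] [array([0.3917, 0.3407]), array([0.3967, 0.284 ])]
  end [286.  240.9] [array([0.4529, 
[... 290 characters left out ...]
y([ 87., 288.]), array([ 8.9, 25.9]), np.float64(71.6)]
  end [ 75.7 293.4] [array([0.1119, 0.1221]), array([0.131 , 0.0763])]
  end [ 98.2 282.5] [array([0.136, 0.163]), array([0.1539, 0.1151])]
side [325.2 308.5] 404 [array([325.4, 308.6]), array([45.6,  9.3]), np.float64(5.7)]
  end [303.1 306.5] [array([0.489 , 0.0816]), array([0.4891, 0.0378])]
  end [347.7 310.7] [array([0.5601, 0.0685]), array([0.5566, 0.0254])]
(305, 243) [0.4974 0.2608 0.024 ]
(436, 234) [ 0.5131 -0.0179  0.024 ]
(303, 217) [0.547  0.2628 0.089 ]
(439, 203) [ 0.5719 -0.0125  0.089 ]
(292, 122) [0.7426 0.2832 0.089 ]
(429, 110) [0.7631 0.003  0.089 ]
(217, 205) [0.5737 0.4373 0.09  ]
(219, 165) [0.663  0.4398 0.05  ]
```

View pics/crop1.png

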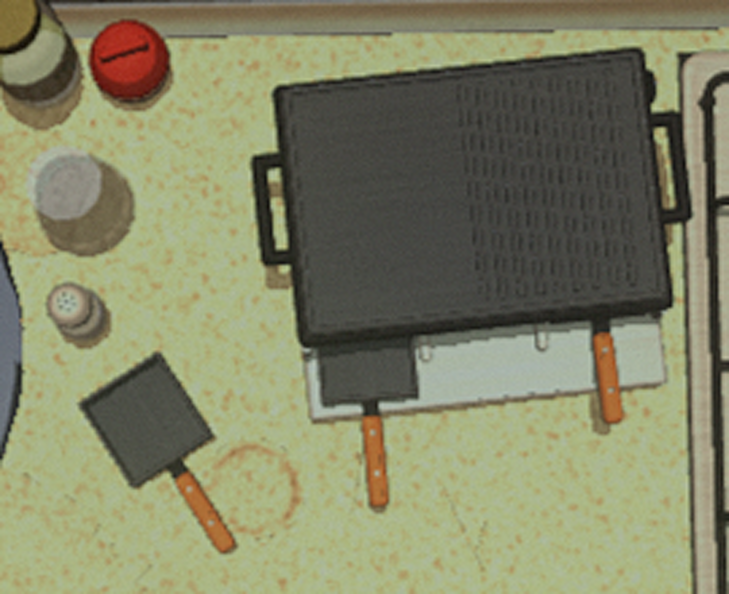

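View pics/crop2.png

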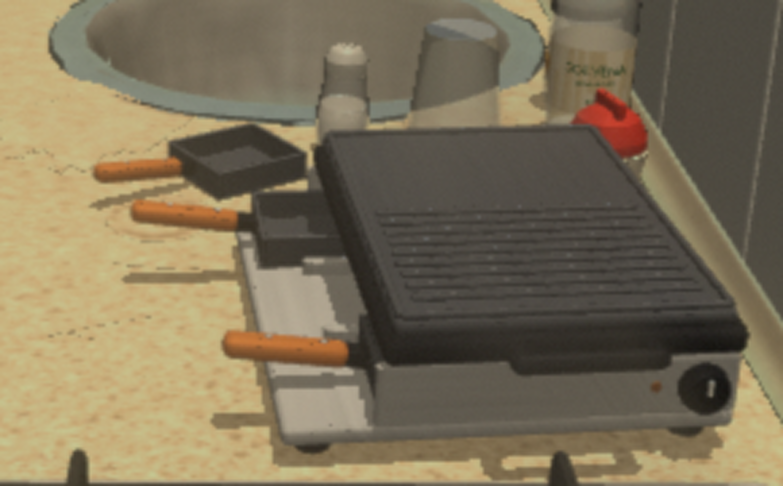

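```bash
python3 - <<'E'
from h import *
t=cams.grab_frame("top"); s=cams.grab_frame("side")
hsv=cv2.cvtColor(t["pixels"],cv2.COLOR_RGB2HSV).astype(float)
S=cv2.GaussianBlur(hsv[:,:,1],(1,3),0)
pts=[]
for u in list(range(310,322))+list(range(337,407))+list(range(424,432)):
    col=S[225:256,u]; g=np.diff(col); k=np.argmax(g); 
    if 0<k<len(g)-1:
        a,b,c=g[k-1:k+2]; k=k+.5*(a-c)/(a-2*b+c+1e-9)
    pts.append((u,225+k+.5))
pts=np.array(pts,np.float32)
P=np.array([ray(t,u,v,.024)[:2] for u,v in pts],np.float32)
vx,vy,x0,y0=cv2.fitLine(P,cv2.DIST_HUBER,0,.001,.001).ravel()
r=(P-[x0,y0])@[-vy,vx]; print("front edge dir yaw",np.degrees(np.arctan2(-vx*np.sign(vy),abs(vy))),x0,y0,"resid sd",r.std(), np.abs(r).max())
# hood dark rect
V=hsv[:,:,2]; m=((V<95)).astype(np.uint8); m[:90]=0;m[225:]=0;m[:,:285]=0;m[:,441:]=0
m=cv2.morphologyEx(m,cv2.MORPH_OPEN,np.ones((15,15)))
n,l,st,c=cv2.connectedComponentsWithStats(m); i=1+np.argmax(st[1:,4])
cn,_=cv2.findContours((l==i).astype(np.uint8),cv2.RETR_EXTERNAL,cv2.CHAIN_APPROX_NONE)
rc=cv2.minAreaRect(cn[0]); print(rc); b=cv2.boxPoints(rc)
for p in b: print(p.round(1),ray(t,*p,.089).round(4))
# triangulate handle ends
for nm,a,bb in(("left end",(330.2,276.2),(269.1,257)),("left root",(327,244),(306.9,261.4)),("right end",(416.9,245.8),(303.1,306.5)),("right root",(412.4,213.3),(347.7,310.7)),("b end",(274,292.7),(255.1,243.4)),("b root",(256.9,265.5),(286,240.9))):
    print(nm,tri(t,a,s,bb).round(4))
for n,(u,v) in {"ribL":(425,357),"ribR":(543,346)}.items():
    print(n,ray(t,190+u/2.7,90+v/2.7,.030).round(4))
for n,(u,v) in {"shelfL":(312,420),"shelfR":(664,383)}.items():
    print(n,ray(t,190+u/2.7,90+v/2.7,.024).round(4))
# pan b tray top corners (rim z=.022)
for u,v in((157,353),(213,437),(137,487),(80,405)): print("b",ray(t,190+u/2.7,90+v/2.7,.022).round(4))
for u,v in((318,400),(418,398)): print("left pan rear",ray(t,190+u/2.7,90+v/2.7,.046).round(4))
print("shaker base?",tri(t,(217,205),s,(347,198)).round(4))
E
```

```text
front edge dir yaw 5.3404264 0.50592357 0.12446345 resid sd 0.00031477763 0.0011454159
((365.32916259765625, 167.57188415527344), (107.24335479736328, 140.6592559814453), 83.8844985961914)
[289.7 121.7] [0.7432 0.288  0.089 ]
[429.5 106.8] [0.7698 0.0017 0.089 ]
[441.  213.4] [ 0.5507 -0.0159  0.089 ]
[301.1 228.4] [0.524  0.2669 0.089 ]
left end [0.427  0.2087 0.0508]
left root [0.4944 0.2142 0.0402]
right end [0.4882 0.0276 0.0505]
right root [0.5568 0.0337 0.0403]
b end [0.3928 0.3275 0.0267]
b root [0.4517 0.3644 0.0171]
ribL [0.5401 0.1701 0.03  ]
ribR [0.5476 0.0774 0.03  ]
shelfL [0.4919 0.2597 0.024 ]
shelfR [ 0.5177 -0.0178  0.024 ]
b [0.5467 0.3821 0.022 ]
b [0.4795 0.3381 0.022 ]
b [0.4408 0.3984 0.022 ]
b [0.5061 0.4434 0.022 ]
left pan rear [0.5064 0.2544 0.046 ]
left pan rear [0.507  0.1768 0.046 ]
shaker base? [0.5767 0.438  0.0853]
```

```bash
cat >> h.py <<'E'
from scipy.spatial.transform import Rotation as Ro
yaw=np.radians(5.34); ex=np.array([np.cos(yaw),np.sin(yaw),0]); ey=np.array([-np.sin(yaw),np.cos(yaw),0]); ez=np.array([0,0,1.])
G=.6703*ex+.0737*ey
def plan(target_xyz_tcp,yawdeg,flip=1):
    """remaining shift in current tool axes (units) and turn (units)"""
    s=arm.get_state(); R=Ro.from_euler('xyz',s['ee_rot']).as_matrix()
    a=np.radians(yawdeg); zx=np.array([np.cos(a),np.sin(a),0])*flip; x=-ez; y=np.cross(zx,x)
    Rt=np.c_[x,y,zx]
    d=R.T@(np.array(target_xyz_tcp)-s['eef_pos'])/.04
    rv=Ro.from_matrix(R.T@Rt).as_rotvec(degrees=True)/4
    print("t",s['t'],"pos",s['eef_pos'].round(4),"w",s['width'].round(4),"F",s['force'].round(1)); print(" shift units now",d.round(3)," in target axes",(Rt.T@R@d).round(3)," turn",rv.round(3))
    return R
E
python3 - <<'E'
from h import *
print(G)
for fl in(1,-1):
    R=plan([.451,.211,.13],5.34,fl)
print(R.round(3))
for q in ((.451,.211),(.420,.344)): print(np.degrees(np.arctan2(q[1],q[0])))
E
```

```text
[0.66053193 0.13576209 0.        ]Traceback (most recent call last):
  File "<stdin>", line 4, in <module>
  File "h.py", line 33, in plan
    print("t",s['t'],"pos",s['eef_pos'].round(4),"w",s['width'].round(4),"F",s['force'].round(1)); print(" shift units now",d.round(3)," in target axes",(Rt.T@R@d).round(3)," turn",rv.round(3))
                                                     ^^^^^^^^^^^^^^^^
AttributeError: 'float' object has no attribute 'round'
```

```bash
sed -i "s/s\['width'\].round(4)/round(s['width'],4)/; s/\"t\",s\['t'\]/\"t\",round(s['t'],2)/" h.py
python3 - <<'E'
from h import *
for fl in(1,-1):
    R=plan([.451,.211,.13],5.34,fl)
print(R.round(3))
E
```

```text
t 0.3 pos [ 0.1675 -0.6537  0.2262] w 0.0873 F [0.8 0.8 0.5]
 shift units now [ 2.416 19.182 12.231]  in target axes [ 2.406 20.864  9.07 ]  turn [ 2.257e+00 -1.000e-03 -8.000e-03]
t 0.3 pos [ 0.1675 -0.6537  0.2262] w 0.0873 F [0.8 0.8 0.5]
 shift units now [ 2.416 19.182 12.231]  in target axes [  2.406 -20.864  -9.07 ]  turn [-4.2743e+01  1.2000e-02 -2.0000e-03]
[[-0.    -0.248  0.969]
 [ 0.001  0.969  0.248]
 [-1.     0.001 -0.   ]]
```

>>> {"op": "carry_out", "data": {
  "deltas": [
    [0,0.8,0.8,1,0,0],
    [0,0.8,0.8,1,0,0],
    [0,0.8,0.8,0.26,0,0],
    [0,0.8,0.8,0,0,0],
    [0,0.8,0.8,0,0,0]
  ],
  "hand": 0.5
}}

```text
t: 0.8
eef_pos: [0.303, -0.471, 0.2237]
ee_rot: [2.338, 1.568, 2.416]
force: [1.4, -0.4, -0.0]
width: 0.0531
```

>>> {"op": "carry_out", "data": {
  "deltas": [
    [0,0.8,0.8,0,0,0],
    [0,0.8,0.8,0,0,0],
    [0,0.8,0.8,0,0,0],
    [0,0.8,0.8,0,0,0],
    [0,0.8,0.8,0,0,0]
  ]
}}

```text
t: 1.3
eef_pos: [0.4547, -0.291, 0.2253]
ee_rot: [0.854, 1.57, 0.932]
force: [0.7, -0.9, 0.4]
width: 0.0438
```

>>> {"op": "carry_out", "data": {
  "deltas": [
    [0,1,0,0,0,0],
    [0,1,0,0,0,0],
    [0,1,0,0,0,0],
    [0,1,0,0,0,0],
    [0,1,0,0,0,0]
  ]
}}

```text
t: 1.8
eef_pos: [0.4418, -0.0836, 0.2249]
ee_rot: [0.309, 1.569, 0.388]
force: [1.0, 1.0, 0.7]
width: 0.0438
```

```bash
python3 - <<'E'
from h import *
plan([.451,.211,.13],5.34)
E
```

```text
t 1.8 pos [ 0.4418 -0.0836  0.2249] w 0.0438 F [1.  1.  0.7]
 shift units now [2.376 7.324 0.805]  in target axes [2.372 7.313 0.914]  turn [-0.206  0.021 -0.006]
```

>>> {"op": "carry_out", "data": {
  "deltas": [
    [0,1,0.2,-0.2,0,0],
    [0,1,0.2,0,0,0],
    [0,1,0.2,0,0,0],
    [0,1,0.2,0,0,0],
    [0,1,0.1,0,0,0]
  ]
}}

```text
t: 2.3
eef_pos: [0.458, 0.1274, 0.2274]
ee_rot: [0.388, 1.564, 0.483]
force: [0.1, 1.0, 0.2]
width: 0.0438
```

>>> {"op": "carry_out", "data": {
  "deltas": [
    [0.5,1,0,0,0,0],
    [0.5,1,0,0,0,0],
    [0.5,0.2,0,0,0,0]
  ]
}}

```text
t: 2.6
eef_pos: [0.4516, 0.2239, 0.17]
ee_rot: [0.493, 1.554, 0.591]
force: [0.9, -1.3, -0.9]
width: 0.0443
```

```bash
python3 - <<'E'
from h import *
plan([.451,.211,.031],5.34)
E
```

```text
t 2.6 pos [0.4516 0.2239 0.17  ] w 0.0443 F [ 0.9 -1.3 -0.9]
 shift units now [ 3.471 -0.347 -0.096]  in target axes [ 3.474 -0.32  -0.044]  turn [ 0.067  0.208 -0.112]
```

>>> {"op": "carry_out", "data": {
  "deltas": [
    [0.5,-0.25,0,0,0.2,-0.1],
    [0.5,-0.05,0,0,0,0],
    [0.3,0,0,0,0,0],
    [0,0,0,0,0,0]
  ]
}}

```text
t: 3.0
eef_pos: [0.4511, 0.214, 0.1135]
ee_rot: [-2.696, 1.568, -2.594]
force: [-0.4, -0.3, -0.4]
width: 0.0438
```

```bash
python3 - <<'E'
from h import *
plan([.451,.211,.031],5.34)
E
```

```text
t 3.0 pos [0.4511 0.214  0.1135] w 0.0438 F [-0.4 -0.3 -0.4]
 shift units now [ 2.064 -0.072 -0.005]  in target axes [ 2.064 -0.075 -0.01 ]  turn [ 0.135 -0.041  0.02 ]
```

>>> {"op": "carry_out", "data": {
  "deltas": [
    [0.7,-0.07,0,0.13,0,0],
    [0.7,0,0,0,0,0],
    [0.5,0,0,0,0,0],
    [0.1,0,0,0,0,0],
    [0,0,0,0,0,0]
  ]
}}

```text
t: 3.5
eef_pos: [0.4542, 0.2133, 0.0356]
ee_rot: [0.626, 1.567, 0.721]
force: [-0.9, 0.2, 0.6]
width: 0.0437
```

```bash
python3 - <<'E'
from h import *
plan([.451,.211,.031],5.34)
f=cams.grab_frame("side");cv2.imwrite("pics/s2.png",cv2.resize(f["pixels"][150:360,180:460,::-1],None,fx=2.7,fy=2.7))
E
```

```text
t 3.5 pos [0.4542 0.2133 0.0356] w 0.0437 F [-0.9  0.2  0.6]
 shift units now [ 0.115 -0.051 -0.086]  in target axes [ 0.115 -0.051 -0.085]  turn [ 0.016  0.044 -0.032]
```

View pics/s2.png

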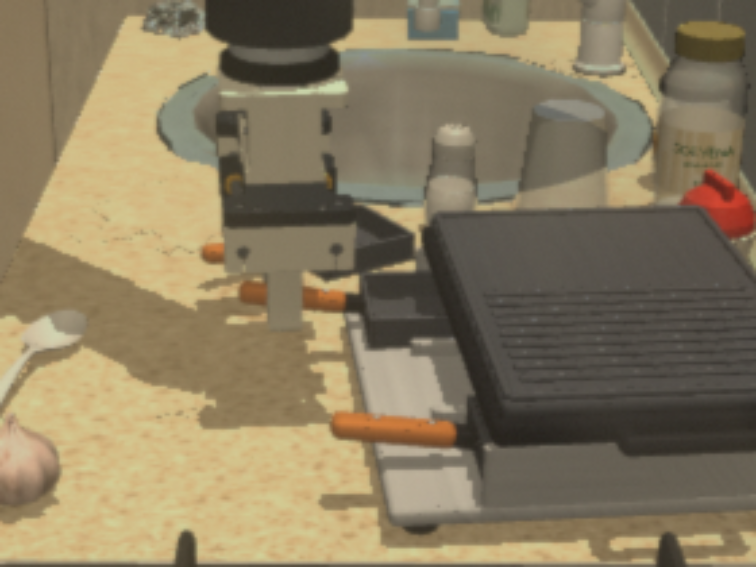

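The fingers straddle the left pan's handle, with the finger at about (285,310) in the crop. I'll close them and push 44 mm along tool z.

>>> {"op": "carry_out", "data": {
  "deltas": [
    [0.05,-0.05,0,0,0,0],
    [0,0,0,0,0,0],
    [0,0,0,0,0,0],
    [0,0,0,0,0,0]
  ],
  "hand": 1,
  "newtons": 20
}}

```text
t: 3.95
eef_pos: [0.4564, 0.213, 0.0375]
ee_rot: [0.658, 1.56, 0.753]
force: [-0.1, 0.3, -0.3]
width: 0.0175
```

>>> {"op": "carry_out", "data": {
  "deltas": [
    [0,0,0.3,0,0,0],
    [0,0,0.3,0,0,0],
    [0,0,0.2,0,0,0]
  ]
}}

```text
t: 4.25
eef_pos: [0.4896, 0.2162, 0.0384]
ee_rot: [0.682, 1.56, 0.777]
force: [-0.4, 0.5, -0.6]
width: 0.0158
```

```bash
python3 - <<'E'
from h import *
plan([.4542+.044*ex[0],.2115+.044*ex[1],.035],5.34)
E
```

```text
t 4.25 pos [0.4896 0.2162 0.0384] w 0.0158 F [-0.4  0.5 -0.6]
 shift units now [ 0.088 -0.036  0.208]  in target axes [ 0.086 -0.035  0.209]  turn [ 0.034  0.121 -0.098]
```

>>> {"op": "carry_out", "data": {
  "deltas": [
    [0,0,0.15,0,0,0],
    [0,0,0.1,0,0,0],
    [0,0,0.05,0,0,0]
  ]
}}

```text
t: 4.55
eef_pos: [0.5026, 0.2164, 0.0374]
ee_rot: [0.769, 1.564, 0.863]
force: [-12.7, 0.7, 9.7]
width: 0.0157
```

>>> {"op": "carry_out", "data": {
  "deltas": [
    [0,0,0.08,0,0,0],
    [0,0,0.08,0,0,0]
  ]
}}

```text
t: 4.75
eef_pos: [0.503, 0.2159, 0.0371]
ee_rot: [2.538, 1.565, 2.63]
force: [-22.7, 8.1, 17.2]
width: 0.016
```

>>> {"op": "carry_out", "data": {
  "deltas": [
    [0,0,-0.03,0,0,0],
    [0,0,0,0,0,0],
    [0,0,0,0,0,0]
  ],
  "hand": 0.5
}}

```text
t: 5.05
eef_pos: [0.5019, 0.2165, 0.0377]
ee_rot: [2.318, 1.565, 2.411]
force: [0.0, -0.1, 0.6]
width: 0.0347
```

>>> {"op": "carry_out", "data": {
  "deltas": [
    [-1,0,0,0,0,0],
    [-1,0,0,0,0,0],
    [-1,0,0,0,0,0],
    [-0.5,0,-0.5,0,0,0],
    [0,0,0,0,0,0]
  ]
}}

```text
t: 5.55
eef_pos: [0.4835, 0.2132, 0.1818]
ee_rot: [2.81, 1.566, 2.901]
force: [0.6, 0.7, 0.2]
width: 0.0439
```

```bash
python3 - <<'E'
from h import *
plan([.420,.3445,.10],32.1)
t=cams.grab_frame("top"); s=cams.grab_frame("side")
cv2.imwrite("pics/s3.png",cv2.resize(s["pixels"][150:360,180:460,::-1],None,fx=2.7,fy=2.7))
cv2.imwrite("pics/t3.png",cv2.resize(t["pixels"][90:310,190:460,::-1],None,fx=2.7,fy=2.7))
for n,f in(("top",t),("side",s)):
    o,m=wood(f)
    for c,a,r,p in o:
        if c[0]<240 : continue
        vx,vy,x0,y0=cv2.fitLine(p,cv2.DIST_L2,0,.01,.01).ravel()
        k=(p-[x0,y0])@[vx,vy]
        print(n,a,[(np.array([x0,y0])+q*np.array([vx,vy])).round(1) for q in np.percentile(k,[1,99])])
E
```

```text
t 5.55 pos [0.4835 0.2132 0.1818] w 0.0439 F [0.6 0.7 0.2]
 shift units now [ 2.057  3.411 -1.273]  in target axes [2.046 3.625 0.4  ]  turn [-6.72  -0.058 -0.037]
top 224 [array([412.4, 213.1]), array([416.8, 245.6])]
side 202 [array([255.1, 243.4]), array([286., 241.])]
side 280 [array([295.1, 256.8]), array([332.8, 260.2])]
side 407 [array([303.2, 306.4]), array([347.7, 310.7])]
```

View pics/s3.png

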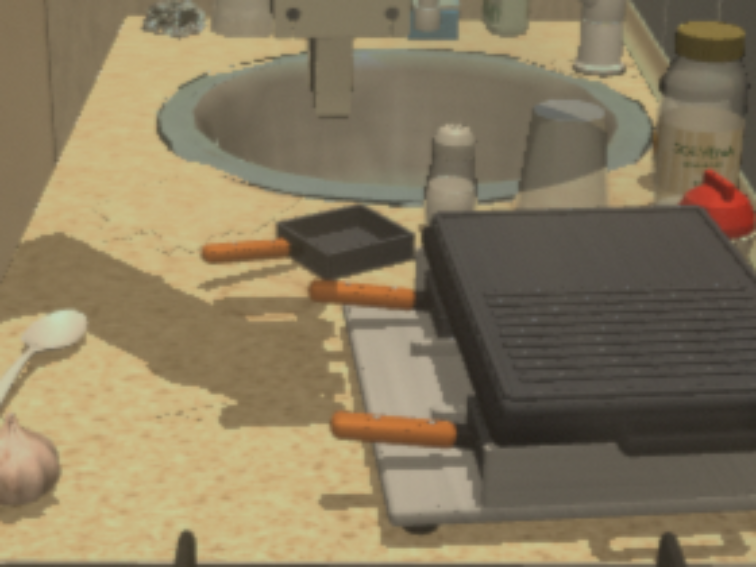

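View pics/t3.png

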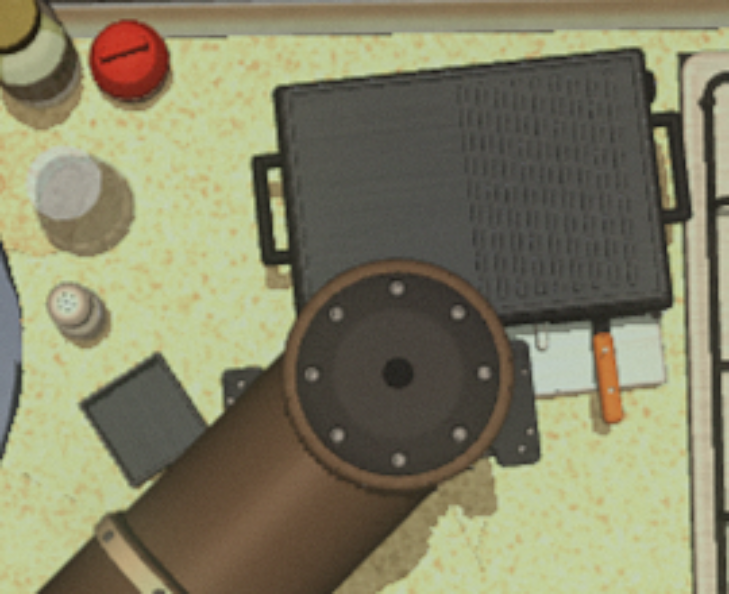

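The left pan is now in, and its handle end in the side view (295,257) lines up with the home pan's. I'll confirm that from above later. Next is pan_b.

>>> {"op": "carry_out", "data": {
  "deltas": [
    [0,0.7,-0.2,-1,0,0],
    [0,0.7,0,-1,0,0],
    [0,0.7,0,-1,0,0],
    [0,0.7,0,-1,0,0],
    [0,0.5,0,-1,0,0]
  ]
}}

```text
t: 6.15
eef_pos: [0.4463, 0.3405, 0.1718]
ee_rot: [-2.999, 1.555, -2.553]
force: [0.1, 0.0, 1.0]
width: 0.0439
```

>>> {"op": "carry_out", "data": {
  "deltas": [
    [0,0.2,0,-1,0,0],
    [0,0,0,-0.7,0,0],
    [0,0,0,0,0,0]
  ]
}}

```text
t: 6.45
eef_pos: [0.4417, 0.3496, 0.1655]
ee_rot: [-2.987, 1.548, -2.413]
force: [-1.1, 0.1, 1.0]
width: 0.0435
```

```bash
python3 - <<'E'
from h import *
plan([.420,.3445,.007],32.1)
s=cams.grab_frame("side"); 
print("left pan end",ray(s,295.1,256.8,.0505), "expected",G-.182*ex+.092*ey)
print("right pan end",ray(s,303.2,306.4,.0505), "expected",G-.182*ex-.092*ey)
E
```

```text
t 6.45 pos [0.4417 0.3496 0.1655] w 0.0435 F [-1.1  0.1  1. ]
 shift units now [ 3.974  0.202 -0.434]  in target axes [ 3.963  0.18  -0.528]  turn [ 0.202 -0.329  0.054]
left pan end [0.47373591 0.21102057 0.0505    ] expected [0.47075977 0.21042484 0.        ]
right pan end [0.48914825 0.02798434 0.0505    ] expected [0.48788387 0.02722341 0.        ]
```

>>> {"op": "carry_out", "data": {
  "deltas": [
    [0.8,0.18,-0.5,0.2,-0.33,0.05],
    [0.8,0,0,0,0,0],
    [0.8,0,0,0,0,0],
    [0,0,0,0,0,0]
  ]
}}

```text
t: 6.9
eef_pos: [0.421, 0.3427, 0.0655]
ee_rot: [-1.498, 1.57, -0.949]
force: [-0.7, -0.4, -0.5]
width: 0.0439
```

```bash
python3 - <<'E'
from h import *
plan([.420,.3445,.007],32.1)
E
```

```text
t 6.9 pos [0.421  0.3427 0.0655] w 0.0439 F [-0.7 -0.4 -0.5]
 shift units now [1.462 0.054 0.002]  in target axes [1.462 0.052 0.002]  turn [-0.159  0.001  0.015]
```

>>> {"op": "carry_out", "data": {
  "deltas": [
    [0.6,0.05,0,-0.15,0,0],
    [0.5,0,0,0,0,0],
    [0.3,0,0,0,0,0],
    [0,0,0,0,0,0]
  ]
}}

```text
t: 7.3
eef_pos: [0.4228, 0.3454, 0.0107]
ee_rot: [-0.624, 1.568, -0.068]
force: [0.7, -0.2, 0.8]
width: 0.0439
```

```bash
python3 - <<'E'
from h import *
plan([.420,.3445,.007],32.1)
E
```

```text
t 7.3 pos [0.4228 0.3454 0.0107] w 0.0439 F [ 0.7 -0.2  0.8]
 shift units now [ 0.092  0.019 -0.072]  in target axes [ 0.092  0.019 -0.071]  turn [-0.062  0.032  0.023]
```

>>> {"op": "carry_out", "data": {
  "deltas": [
    [0.12,0,0,0,0,0],
    [0,0,0,0,0,0],
    [0,0,0,0,0,0],
    [0,0,0,0,0,0],
    [0,0,0,0,0,0]
  ],
  "hand": 1,
  "newtons": 55
}}

```text
t: 7.8
eef_pos: [0.4247, 0.3473, 0.0094]
ee_rot: [0.038, 1.564, 0.593]
force: [0.3, -0.2, -2.1]
width: 0.0154
```

>>> {"op": "carry_out", "data": {
  "deltas": [
    [-0.2,0,0,0,0,0],
    [-0.4,0,0,0,0,0],
    [-0.5,0,0,0,0,0],
    [-0.5,0,0,0,0,0],
    [-0.5,0,0,0,0,0]
  ]
}}

```text
t: 8.3
eef_pos: [0.4221, 0.3442, 0.0951]
ee_rot: [-1.686, 1.568, -1.131]
force: [0.5, -0.5, -1.5]
width: 0.0158
```

>>> {"op": "carry_out", "data": {
  "deltas": [
    [-0.4,0,0,0,0,0],
    [0,0,0,0,0,0]
  ]
}}

```text
t: 8.5
eef_pos: [0.4228, 0.3452, 0.1156]
ee_rot: [-0.161, 1.566, 0.394]
force: [-0.5, 0.7, -1.5]
width: 0.0157
```

```bash
python3 - <<'E'
from h import *
plan([.420,.3445,.10],5.34)
s=cams.grab_frame("side"); 
cv2.imwrite("pics/s4.png",cv2.resize(s["pixels"][150:360,180:460,::-1],None,fx=2.7,fy=2.7))
t=cams.grab_frame("top"); 
cv2.imwrite("pics/t4.png",cv2.resize(t["pixels"][90:310,190:460,::-1],None,fx=2.7,fy=2.7))
E
```

```text
t 8.5 pos [0.4228 0.3452 0.1156] w 0.0157 F [-0.5  0.7 -1.5]
 shift units now [ 0.39   0.021 -0.071]  in target axes [ 0.391 -0.012 -0.071]  turn [ 6.613e+00  6.300e-02 -4.000e-03]
```

View pics/s4.png

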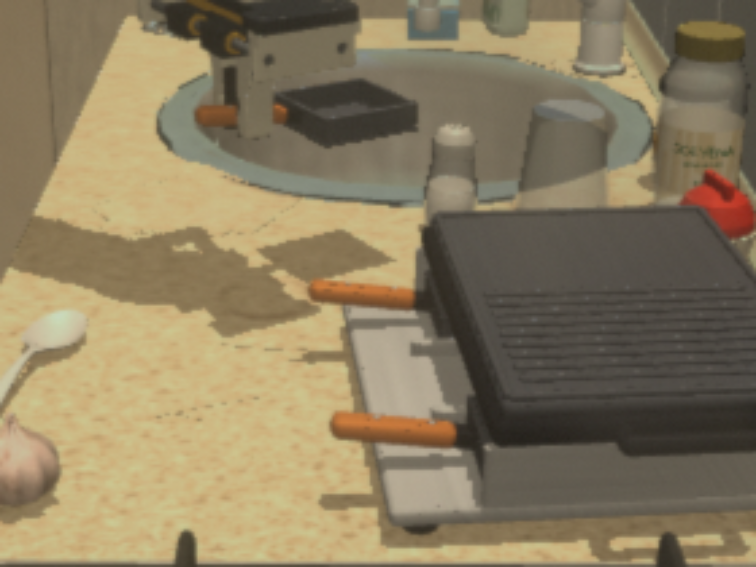

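View pics/t4.png

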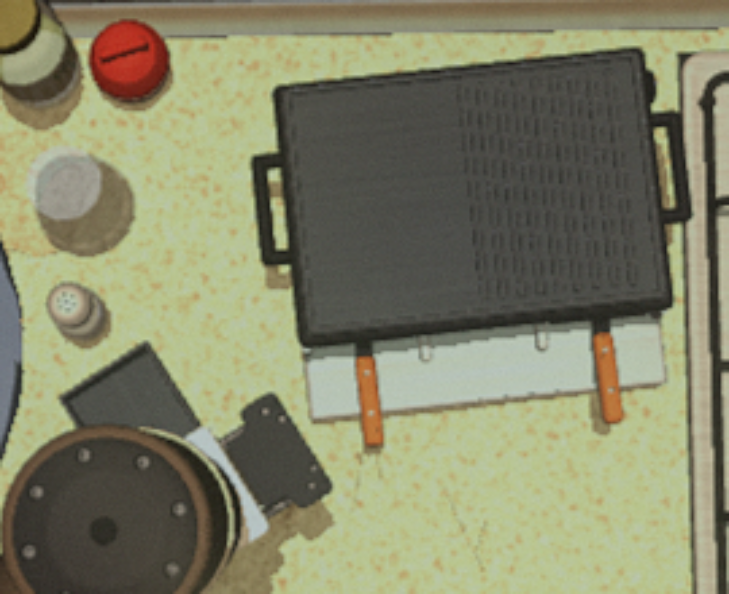

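Pan_b is held level, and both outer handles line up from above at (374,445) and (613,422) in the crop. Next I'll turn it to the grill's heading and move it in front of the middle bay.

>>> {"op": "carry_out", "data": {
  "deltas": [
    [0,0,-0.2,1,0,0],
    [0,0,-0.2,1,0,0],
    [0,-0.2,-0.2,1,0,0],
    [0,-0.3,-0.1,1,0,0],
    [0,-0.4,0,1,0,0]
  ]
}}

```text
t: 9.1
eef_pos: [0.4049, 0.2945, 0.1076]
ee_rot: [-2.244, 1.562, -2.051]
force: [0.4, -0.3, -1.8]
width: 0.0153
```

>>> {"op": "carry_out", "data": {
  "deltas": [
    [0,-0.5,0,1,0,0],
    [0,-0.6,0,0.6,0,0],
    [0,-0.6,0,0,0,0],
    [0,-0.6,0,0,0,0],
    [0,0,0,0,0,0]
  ]
}}

```text
t: 9.6
eef_pos: [0.4116, 0.1953, 0.1024]
ee_rot: [-2.304, 1.55, -2.231]
force: [-0.2, 0.6, -1.4]
width: 0.0154
```

```bash
python3 - <<'E'
from h import *
p=G-.249*ex; plan([p[0],p[1],.0345],5.34)
E
```

```text
t 9.6 pos [0.4116 0.1953 0.1024] w 0.0154 F [-0.2  0.6 -1.4]
 shift units now [ 1.73  -2.038 -0.102]  in target axes [ 1.696 -2.061 -0.167]  turn [-0.285 -0.203  0.221]
```

>>> {"op": "carry_out", "data": {
  "deltas": [
    [0,-0.6,-0.05,-0.28,-0.2,0.22],
    [0,-0.6,-0.05,0,0,0],
    [0,-0.6,0,0,0,0],
    [0,-0.2,0,0,0,0],
    [0,0,0,0,0,0]
  ]
}}

```text
t: 10.1
eef_pos: [0.4126, 0.1117, 0.0989]
ee_rot: [-2.625, 1.565, -2.533]
force: [-0.6, -0.0, -1.9]
width: 0.0155
```

```bash
python3 - <<'E'
from h import *
p=G-.249*ex; plan([p[0],p[1],.0345],5.34)
E
```

```text
t 10.1 pos [0.4126 0.1117 0.0989] w 0.0155 F [-0.6 -0.  -1.9]
 shift units now [1.61  0.027 0.012]  in target axes [1.61  0.022 0.003]  turn [-0.007 -0.077  0.044]
```

```bash
python3 - <<'E'
from h import *
s=cams.grab_frame("side"); 
cv2.imwrite("pics/s5.png",cv2.resize(s["pixels"][150:360,180:460,::-1],None,fx=2.7,fy=2.7))
t=cams.grab_frame("top"); 
cv2.imwrite("pics/t5.png",cv2.resize(t["pixels"][180:310,290:450,::-1],None,fx=4.5,fy=4.5,interpolation=cv2.INTER_CUBIC))
E
```

```text
(no output)
```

View pics/s5.png

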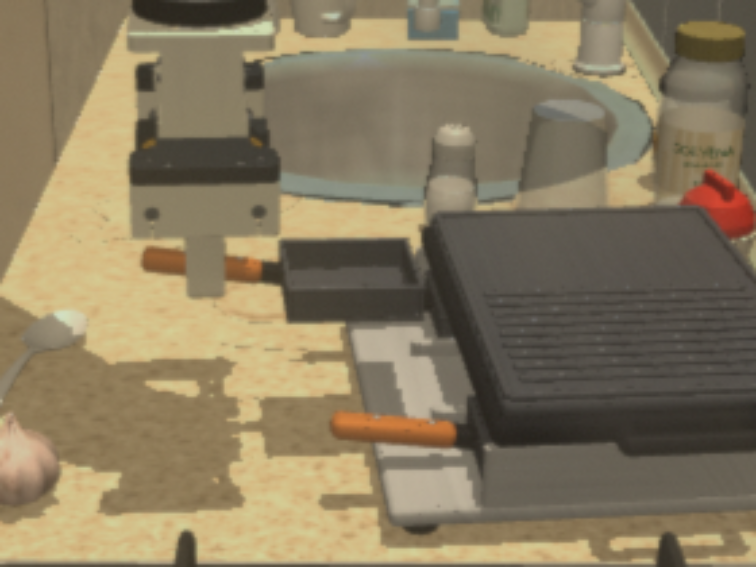

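View pics/t5.png

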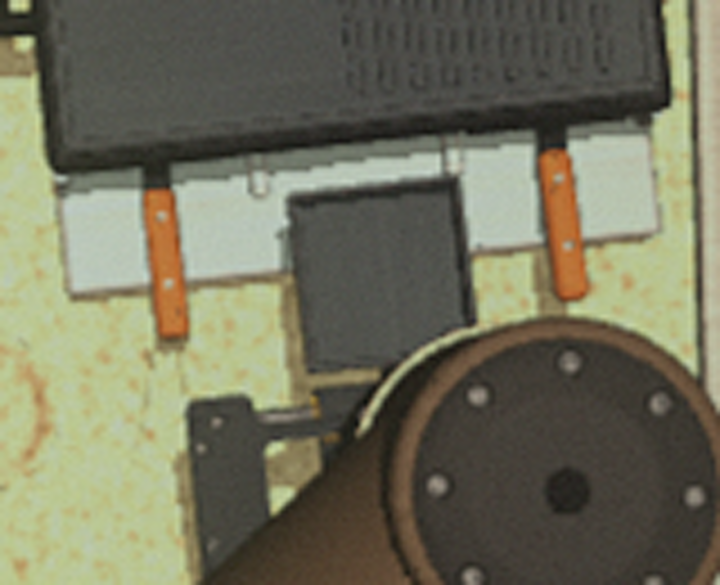

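```bash
python3 - <<'E'
from h import *
t=cams.grab_frame("top")
for n,u,v,z in(("noseL",287,198,.112),("noseR",461,180,.112),("rearL",309,373,.112),("ribL",260,190,.034),("ribR",453,170,.034)):
    p=ray(t,290+u/4.5,180+v/4.5,z)-G; print(n,(p@ex*1e3).round(1),(p@ey*1e3).round(1))
s=cams.grab_frame("side")
# tray near-side lower corners in s5 crop: rear (288,321) nose (425,316) at grill y=-38
for u,v in((288,321),(425,316),(281,243),(410,240)):
    T=s["T"];o=T[:3,3];d=ray(s,180+u/2.7,150+v/2.7,0)-o
    k=((G-.038*ey-o)@ey)/(d@ey) if v>300 else ((G+.038*ey-o)@ey)/(d@ey); p=o+k*d; print((p-G)@ex,p[2])
E
```

```text
noseL -127.9 38.0
noseR -128.1 -39.0
rearL -205.4 36.8
ribL -117.1 44.9
ribR -117.3 -46.3
-0.2021199880508703 0.08880485293251289
-0.12207685161875986 0.08910811296872723
-0.2015543028865481 0.10617611480774419
-0.12129609021962337 0.10576839078203981
```

The pan is level, its underside at 0.089, nose at grill x = -125, and centred within 1 mm between the ribs. Lowering it onto the shelf.

>>> {"op": "carry_out", "data": {
  "deltas": [
    [0.5,0,0,0,-0.05,0.04],
    [0.5,0,0,0,0,0],
    [0.3,0,0,0,0,0],
    [0,0,0,0,0,0]
  ]
}}

```text
t: 10.7
eef_pos: [0.4145, 0.1173, 0.0465]
ee_rot: [0.73, 1.567, 0.829]
force: [-0.2, -0.4, -1.3]
width: 0.0154
```

```bash
python3 - <<'E'
from h import *
p=G-.249*ex; plan([p[0],p[1],.0355],5.34)
E
```

```text
t 10.7 pos [0.4145 0.1173 0.0465] w 0.0154 F [-0.2 -0.4 -1.3]
 shift units now [ 0.275 -0.114 -0.06 ]  in target axes [ 0.276 -0.114 -0.059]  turn [ 0.08   0.035 -0.032]
```

>>> {"op": "carry_out", "data": {
  "deltas": [
    [0.1,-0.11,-0.06,0.08,0,0],
    [0.12,0,0,0,0,0],
    [0,0,0,0,0,0]
  ]
}}

```text
t: 11.0
eef_pos: [0.4132, 0.114, 0.0381]
ee_rot: [0.649, 1.566, 0.744]
force: [0.1, 0.0, -0.7]
width: 0.0154
```

```bash
python3 - <<'E'
from h import *
p=G-.249*ex; plan([p[0],p[1],.0355],5.34)
E
```

```text
t 11.0 pos [0.4132 0.114  0.0381] w 0.0154 F [ 0.1  0.  -0.7]
 shift units now [ 0.064 -0.034 -0.018]  in target axes [ 0.064 -0.034 -0.018]  turn [ 0.021  0.052 -0.04 ]
```

>>> {"op": "carry_out", "data": {
  "deltas": [
    [0.05,-0.04,0.1,0,0.05,-0.04],
    [0,0,0.2,0,0,0],
    [0,0,0.2,0,0,0]
  ]
}}

```text
t: 11.3
eef_pos: [0.4347, 0.1147, 0.037]
ee_rot: [0.474, 1.569, 0.57]
force: [0.3, -0.2, -1.7]
width: 0.0155
```

```bash
python3 - <<'E'
from h import *
p=G-.142*ex; plan([p[0],p[1],.0355],5.34)
E
```

```text
t 11.3 pos [0.4347 0.1147 0.037 ] w 0.0155 F [ 0.3 -0.2 -1.7]
 shift units now [ 0.042 -0.007  2.119]  in target axes [ 3.800e-02 -2.000e-03  2.119e+00]  turn [ 0.036  0.023 -0.012]
```

Nose is past the rib noses with no contact force; continuing.

>>> {"op": "carry_out", "data": {
  "deltas": [
    [0.02,0,0.3,0,0,0],
    [0,0,0.3,0,0,0],
    [0,0,0.3,0,0,0]
  ]
}}

```text
t: 11.6
eef_pos: [0.4745, 0.1187, 0.0366]
ee_rot: [0.46, 1.568, 0.555]
force: [0.6, 0.0, -2.8]
width: 0.0153
```

```bash
python3 - <<'E'
from h import *
p=G-.142*ex; plan([p[0],p[1],.0355],5.34)
E
```

```text
t 11.6 pos [0.4745 0.1187 0.0366] w 0.0153 F [ 0.6  0.  -2.8]
 shift units now [ 0.031 -0.01   1.12 ]  in target axes [ 0.028 -0.007  1.12 ]  turn [ 0.035  0.039 -0.019]
```

>>> {"op": "carry_out", "data": {
  "deltas": [
    [0.02,-0.01,0.3,0,0.03,0],
    [0,0,0.3,0,0,0],
    [0,0,0.2,0,0,0]
  ]
}}

```text
t: 11.9
eef_pos: [0.5108, 0.1215, 0.0354]
ee_rot: [0.98, 1.569, 1.074]
force: [-0.1, 0.2, -1.5]
width: 0.0152
```

```bash
python3 - <<'E'
from h import *
p=G-.142*ex; plan([p[0],p[1],.0355],5.34)
E
```

```text
t 11.9 pos [0.5108 0.1215 0.0354] w 0.0152 F [-0.1  0.2 -1.5]
 shift units now [-0.001  0.007  0.21 ]  in target axes [-0.001  0.007  0.21 ]  turn [ 0.024  0.011 -0.016]
```

>>> {"op": "carry_out", "data": {
  "deltas": [
    [0.02,0,0.15,0,0,0],
    [0,0,0.08,0,0,0],
    [0,0,0.05,0,0,0]
  ]
}}

```text
t: 12.2
eef_pos: [0.5173, 0.121, 0.0329]
ee_rot: [-3.049, 1.559, -2.956]
force: [-14.7, 7.7, 20.5]
width: 0.0156
```

>>> {"op": "carry_out", "data": {
  "deltas": [
    [0,0,0.06,0,0,0],
    [0,0,0.06,0,0,0]
  ]
}}

```text
t: 12.4
eef_pos: [0.5172, 0.1211, 0.033]
ee_rot: [-3.05, 1.551, -2.958]
force: [-13.4, 4.2, 9.6]
width: 0.0156
```

>>> {"op": "carry_out", "data": {
  "deltas": [
    [0,0,-0.02,0,0,0],
    [0,0,0,0,0,0],
    [0,0,0,0,0,0]
  ],
  "hand": 0.6
}}

```text
t: 12.7
eef_pos: [0.5169, 0.1216, 0.0337]
ee_rot: [-3.08, 1.553, -2.987]
force: [0.3, 0.3, -0.6]
width: 0.0323
```

>>> {"op": "carry_out", "data": {
  "deltas": [
    [-0.5,0,0,0,0,0],
    [-1,0,0,0,0,0],
    [-1,0,0,0,0,0],
    [-1,0,0,0,0,0],
    [-0.3,-1,-0.2,0,0,0]
  ]
}}

```text
t: 13.2
eef_pos: [0.5164, 0.0821, 0.1892]
ee_rot: [-2.914, 1.549, -2.819]
force: [1.1, -0.5, 0.1]
width: 0.0351
```

>>> {"op": "carry_out", "data": {
  "deltas": [
    [0,-1,-0.2,0,0,0],
    [0,-1,0,0,0,0],
    [0,-1,0,0,0,0],
    [0,-1,0,0,0,0],
    [0,0,0,0,0,0]
  ]
}}

```text
t: 13.7
eef_pos: [0.526, -0.0855, 0.1954]
ee_rot: [-2.778, 1.56, -2.682]
force: [-0.0, 1.4, 0.2]
width: 0.0349
```

>>> {"op": "carry_out", "data": {
  "deltas": [
    [0,-1,0,0,0,0],
    [0,-1,0,0,0,0],
    [0,-1,0,0,0,0],
    [0,0,0,0,0,0]
  ]
}}

```text
t: 14.1
eef_pos: [0.539, -0.2094, 0.1963]
ee_rot: [-2.6, 1.562, -2.503]
force: [-0.0, 0.9, -1.6]
width: 0.0353
```

```bash
python3 - <<'E'
from h import *
t=cams.grab_frame("top"); s=cams.grab_frame("side"); print(arm.get_state()['eef_pos'])
cv2.imwrite("pics/s6.png",cv2.resize(s["pixels"][150:360,180:460,::-1],None,fx=2.7,fy=2.7))
cv2.imwrite("pics/t6.png",cv2.resize(t["pixels"][90:310,190:460,::-1],None,fx=2.7,fy=2.7))
for n,f in(("top",t),("side",s)):
    o,m=wood(f)
    for c,a,r,p in o:
        if c[0]<240 : continue
        vx,vy,x0,y0=cv2.fitLine(p,cv2.DIST_L2,0,.01,.01).ravel()
        k=(p-[x0,y0])@[vx,vy]
        for q in np.percentile(k,[1,99]):
            e=np.array([x0,y0])+q*np.array([vx,vy]); w=ray(f,*e,.0505)-G; print(n,a,e.round(1),(w@ex*1e3).round(1),(w@ey*1e3).round(1))
E
```

```text
[ 0.53873124 -0.20673443  0.19630891]
top 218 [412.3 213.1] -113.6 -90.0
top 218 [417.  245.8] -182.5 -91.7
top 222 [369.4 217.4] -113.1 -0.2
top 222 [374.2 249.8] -181.3 -2.5
top 211 [324.6 222.1] -112.9 93.9
top 211 [328.1 254. ] -179.9 93.7
side 214 [295.  256.7] -179.1 92.8
side 214 [324.1 259.3] -128.7 77.6
side 304 [299.1 280.1] -179.5 -1.8
side 304 [337.1 284.2] -119.2 -21.4
side 393 [303.2 306.6] -180.7 -92.1
side 393 [347.8 310.9] -115.5 -110.6
```

View pics/s6.png

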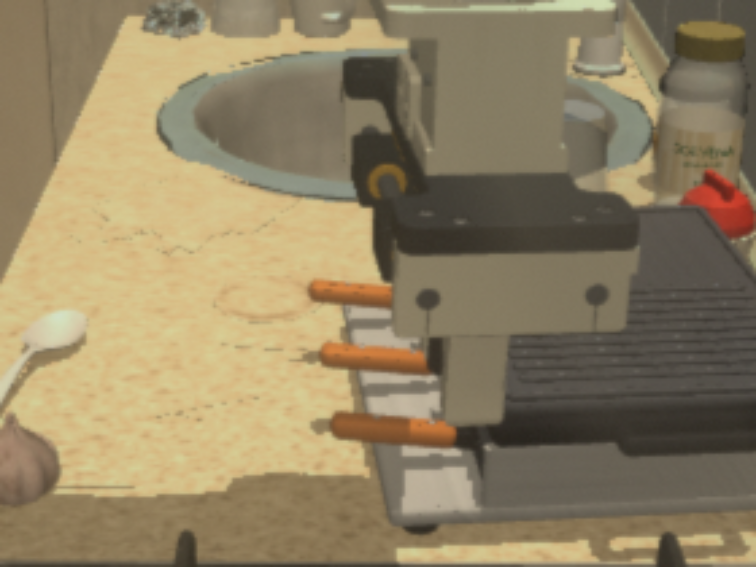

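View pics/t6.png

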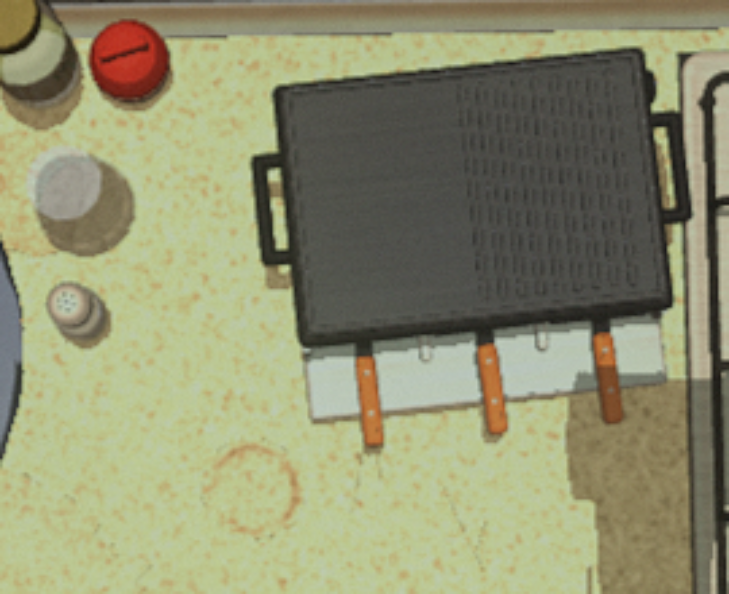

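```bash
python3 - <<'E'
from h import *
print(arm.job_done())
E
```

```text
the job is handed in; nothing more can be done
None
```

All three pans are home under the heater, each in its own bay with only the handle sticking out. I handed the job in at about 14 s on the robot's clock, with the gripper empty and clear of everything.

**What I did:** I gripped the pulled-out left pan by its handle and pushed it in until it met the stop. I then picked up pan_b by its handle, carried it level over the left pan's handle, lowered it in front of the middle bay and slid it in to the stop.

**Last checks:**
- **Handle ends:** in the top view they are at grill x = -180 (left), -181 (middle) and -182.5 mm (right), against -182 mm for fully home. They are at y = +94, -2.5 and -92 mm, and the side view agrees within 2 mm. The 2.5 mm spread is about the calibration error, and I never touched the right pan.
- **Forces:** I read about 27 N (vector total, wrist) when the middle pan reached its stop and 30 N for the left pan. Both are well under the limits, though I only read forces at the end of each move.
- **Pepper shaker and glass:** they appear at the same pixels as at the start in the last top picture.
- **Disagreement:** none of the checks failed. When the middle pan reached its stop, the tool was 2 mm short of the planned point, but the handle measurement afterwards shows the pan home.

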